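# Put the bushing away and latch the bench drawer

## Task

Set the loose steel bushing over the brass post in the open red tray and let go of it. Then push the tray into its grey housing until the push-push catch takes it, take the hand away and make sure that it stays in instead of springing back out; press smoothly and never lean on the tray with more than about 15 newtons. Leave the can, the hammer and the bowl where they are.

Things in the scene. Friction and masses are not known exactly. Their poses are not given: they have to be found in the camera images.
- housing: Low grey steel drawer housing fixed to the bench: 240 deep (x), 172 wide (y), 56 high, open at the front, the red tray in it. Origin: middle of the lower edge of its front face, on the bench. Its +x points into the housing, the way the tray is pushed in, roughly away from the robot; +z up.
- tray (a joint): How far the red tray is out, in m, along the housing's -x; starts 80 to 100 mm out, slides with about 0.6 N of friction, stop at 105 mm. The latch depth is set differently each time: a latched tray rests somewhere between -11 and +11 mm. Latching takes a push about 5 mm past that rest, then release. Pressed too little, it is thrown back to 26 mm from that rest (reads 15 to 37 mm).
- tray_front (a point): Centre of the outer face of the tray's red front plate, where to push, 30 mm above the bench; moves with the tray. Plate 150 wide, 12 thick, from 8 to 51 mm above the bench. The face looks to the housing's -x and stands 24 mm outside the housing's front face when the joint reads 0. Axes as the housing's.
- post_foot (a point): Foot of the upright brass post (18 in diameter, 22 tall) on the tray's inner floor, 12 mm above the bench, on the tray's middle line, 50 mm behind the front plate's outer face; moves with the tray. Free around its axis: 38 mm to the front plate, 72 mm to the side walls (tops 32 mm above the bench), 41 mm to three small fixed bushings behind. Axes as the housing's.
- bushing_center (a point): Centre (half-way up) of the loose steel bushing: a plain ring, outside diameter 44, bore 28, 36 tall, 0.24 kg or so, standing upright on the bench to one side of the housing. Seated on the post its centre is 18 mm above the post's foot.
- can_center (a point): Centre (half-way up) of a standing can with a blue label, 52 in diameter, 105 tall, loose; it stands to the other side of the housing. Leave it alone.
- hammer: A hammer with a yellow and black handle lying far right on the bench, about 300 long along its own x, head at +x, 26 thick. Origin on the bench under the handle's middle. Leave it alone.
- bowl: A small shallow steel bowl, 100 in diameter, 35 tall, far left on the bench. Origin at its underside. Leave it alone.
- catch_cover (a point): Top of the housing over the hidden push-push catch, 200 mm behind its front face, 56 mm up. From 26 mm before the rest an ejector spring resists with 3 N, 6 N at the rest, 7.5 N past it. 5.5 mm past, a springy stop adds 6 N per mm: resistance climbs steeply; a push of 10 to 12 N is always deep enough. Pushing a latched tray again (3 mm or more) frees it: it springs out; just push it in again.
There are look-alikes about, which are no part of the job. Leave any orange, pink or purple look-alike of the part that bears bushing_center alone.

How it is judged:
By the outcome, as a careful person would: the job done as asked, in the order asked, and still so for the second after the job is handed in, with the robot touching nothing.
It also fails if it takes over 72 s, if anything falls off the work surface, if the arm or the gripper's body presses on something with over 40 N, if the wrist force passes 120 N, or if a joint passes its speed limit or range.

## Robot

A 7-joint arm with a two-finger parallel gripper is mounted at the origin on the work surface. World frame = base frame: x ahead of the robot, y to its left, z up, the work surface at z = 0. Lengths are in mm, angles in rad, forces in N, time in s.
With the tool pointing down it reaches from about 400 to 875 mm from the base axis. Payload 19.3 kg.
Tool frame: the origin (TCP) lies at the very end of the fingers, on their centre line; the grasp point (between the pads) lies 19 mm behind it (grip_point_offset is the z of the grasp point in the tool frame, in mm); z points along the fingers, y is the line along which they close (so a half turn about z gives the same grasp; the last joint's range is limited). The gripper opens to 85 mm and grips with 20 to 120 N. Pads are 22 mm wide; open, the fingers measure 114 mm over their backs; the gripper's body (76 mm by 85 mm) begins 54 mm behind the grasp point. The pads swing forward as they close: fully open they stand 13 mm farther back than shut.
Start: joints at [1.041, 0.521, -0.036, 1.599, 0.021, 1.021, -0.113], TCP at [277.328, -560.093, 231.291] pointing down, gripper open.
Joint ranges: [-2.91, 2.91], [-0.3, 2.13], [-1.5, 1.42], [0.17, 2.43], [-1.26, 4.41], [0.16, 1.93], [-2.52, 2.52]. Speed limits (rad/s): [1.89, 1.89, 2.39, 2.39, 3.01, 3.01, 3.01].

## Interface

Orientations are given as a 3x3 rotation matrix whose columns are the frame's x, y, z axes.
In Python, from workcell import movep, movel, goto_joints, open_gripper, clamp, wait, inverse_kinematics, read_state, camera, PlanningError, finish_job, grip_point_offset gives the robot as it stands. Calls block until the motion is done:
- movep(position, orientation): joint-space move of the TCP to a pose.
- movel(position, frame=None, max_speed=150, guard=None): straight line of the TCP; frame=None keeps the orientation; max_speed is the mean speed in mm/s. With guard (N) it stops when the force on the tool has changed by that much, and returns True; else False.
- goto_joints(angles): joint-space move.
- open_gripper() and clamp(): open the fingers fully, or close them until they stop; the grip force is fixed at half the most.
- wait(seconds).
- inverse_kinematics(position, orientation): joint angles nearest the present ones, or None.
- read_state(): the state.
- camera(name): name is "scene" or "top" or "wrist"; returns a dict with "image" (384x512x3 uint8, blue, green, red), "range_z" (384x512 float32, mm along the optical axis (not along the pixel's ray), 0 where there is no reading), "fx", "fy", "cx", "cy" (pixels), "cam_to_world" (4x4, takes a point from camera to world coordinates). Camera axes: x right, y up, looking along -z (the intrinsics and any distortion apply to the point x, -y, -z); pixel columns grow to the right and rows downward; lengths in mm; the calibration is good to about 2 mm. A picture is of the moment at which its call begins.
A pose or a line that the arm cannot do raises PlanningError and nothing moves.
- finish_job(): hands the job in; it is judged then, once.
The state is a dict: "time": time; "qpos": joint angles; "qvel": joint speeds; "joint_efforts": joint torques, N m; "eef_pos": TCP position; "tool_rot": TCP orientation; "ft_force": force on the tool from outside, world axes, zero at the start; "torque": the same for the moment, N m; "finger_gap": finger opening in mm; "gripper_force": force on a finger pad.
Only numpy, scipy, OpenCV 4.12 (cv2) and the standard library are available. Lean on these libraries where they do the work, as an engineer would, in place of code of your own. Each camera call takes 0.05 s, during which the arm holds its last target. There are 200 camera calls.

## Working session

There is one attempt and no reset: what is moved stays moved. The work goes in short steps, each a Python script; the robot and the scene stay as the last script left them, time stands still between calls to the robot, and variables do not carry over. Pictures are saved under pics/ and viewed, at most 10 in all, crops included, and the job is handed in when it is done.

```bash
ls; mkdir -p pics
cat > h.py <<'E'
import numpy as np, cv2
from workcell import *
def world(c,u,v):
    z=c["range_z"][int(round(v)),int(round(u))]
    p=np.array([(u-c["cx"])/c["fx"]*z,-(v-c["cy"])/c["fy"]*z,-z,1])
    return (c["cam_to_world"]@p)[:3]
def cloud(c):
    v,u=np.mgrid[0:384,0:512]; z=c["range_z"]
    P=np.stack([(u-c["cx"])/c["fx"]*z,-(v-c["cy"])/c["fy"]*z,-z,np.ones_like(z)],-1)
    return (P@c["cam_to_world"].T)[...,:3]
def ray(c,u,v,h):
    d=c["cam_to_world"][:3,:3]@np.array([(u-c["cx"])/c["fx"],-(v-c["cy"])/c["fy"],-1]); o=c["cam_to_world"][:3,3]
    return o+d*(h-o[2])/d[2]
E
python3 - <<'E'
from h import *
import pickle
t=camera("top");s=camera("scene")
pickle.dump((t,s),open("c0.pkl","wb"))
for c in(t,s):print({k:c[k] for k in c if k not in("image","range_z")},c.keys())
cv2.imwrite("pics/top0.png",t["image"]);cv2.imwrite("pics/scene0.png",s["image"])
print(grip_point_offset,read_state())
E
```

```text
pics
{'fx': 464.0526217553543, 'fy': 464.0526217553543, 'cx': 257.3483679989663, 'cy': 199.26816541545517, 'cam_to_world': array([[ 1.80445437e-03,  9.86283140e-01, -1.65052449e-01,
         3.25012778e+02],
       [-9.99967759e-01,  4.88170220e-04, -8.01516212e-03,
        -1.11414987e+01],
       [-7.82464557e-03,  1.65061591e-01,  9.86252222e-01,
         1.58917321e+03],
       [ 0.00000000e+00,  0.00000000e+00,  0.00000000e+00,
         1.00000000e+00]])} dict_keys(['image', 'range_z', 'fx', 'fy', 'cx', 'cy', 'cam_to_world'])
{'fx': 364.2976779517636, 'fy': 364.2976779517636, 'cx': 252.59929051819427, 'cy': 183.22878152922442, 'cam_to_world': array([[ 8.77150805e-01, -3.44817571e-01,  3.34226432e-01,
         9.26334789e+02],
       [ 4.79811586e-01,  6.57830604e-01, -5.80551236e-01,
        -5.82257422e+02],
       [-1.96801087e-02,  6.69596699e-01,  7.42464110e-01,
         8.12623445e+02],
       [ 0.00000000e+00,  0.00000000e+00,  0.00000000e+00,
         1.00000000e+00]])} dict_keys(['image', 'range_z', 'fx', 'fy', 'cx', 'cy', 'cam_to_world'])
-18.700000000000003 {'time': 0.1, 'qpos': array([ 1.04082268,  0.52192823, -0.03634612,  1.59992004,  0.02118923,
        1.02111135, -0.11281508]), 'qvel': array([ 0.00105597, -0.00134433,  0.00094131, -0.0009816 ,  0.00027664,
       -0.00209995,  0.00026129]), 'joint_efforts': array([ 4.39199503e-03, -9.28482485e+01,  1.98403940e+00, -3.70527112e+01,
        1.81015267e-02,  5.33662111e-03, -1.05932959e-04]), 'eef_pos': array([ 277.19529866, -559.84455091,  230.81047539]), 'tool_rot': array([[ 8.96160071e-01,  4.43730658e-01, -4.80185756e-04],
       [ 4.43730915e-01, -8.96159662e-01,  8.57262974e-04],
       [-4.99292410e-05, -9.81318112e-04, -9.99999517e-01]]), 'ft_force': array([ 0.41964474,  0.56011624, -0.00585675]), 'torque': array([-0.00653645, -0.03117453, -0.00490237]), 'gripper_force': 0.0, 'finger_gap': 85.26504038542959}
```

View pics/top0.png

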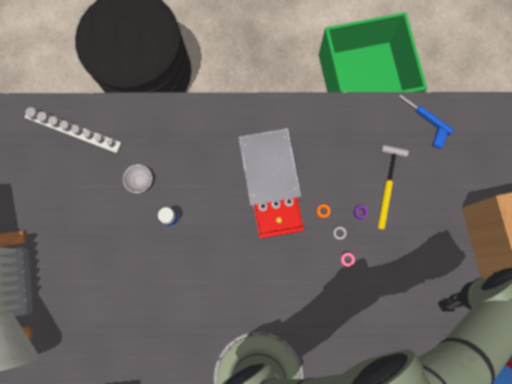

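View pics/scene0.png

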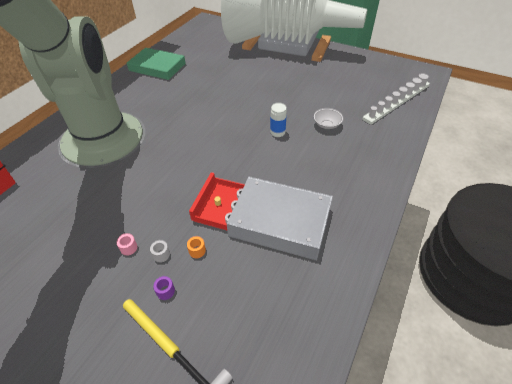

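Top view: the steel bushing candidates are grey (340,233), orange (323,211), purple (361,212), pink (348,259) and the three fixed ones in the tray (263–289, 205). The loose grey one at (340,233) fits: bare steel, standing on the bench beside the housing. The can is at (167,215), on the other side. I'll confirm with a crop and measure.

Run:
```python
from h import *
import pickle
t,s=pickle.load(open("c0.pkl","rb"))
a=cv2.resize(t["image"][120:280,225:385],(400,400),interpolation=cv2.INTER_CUBIC)
b=cv2.resize(s["image"][165:315,100:340],(640//1*1,400),interpolation=cv2.INTER_CUBIC)
cv2.imwrite("pics/crop0.png",np.hstack([a,cv2.resize(b,(400,250)).__class__(0) if 0 else cv2.copyMakeBorder(cv2.resize(b,(400,250)),0,150,0,0,0)]))
for n,c in(("top",t),("scene",s)):
    P=cloud(c);hsv=cv2.cvtColor(c["image"],cv2.COLOR_BGR2HSV)
    reg=(P[...,0]>300)&(P[...,0]<1000)&(P[...,1]>-330)&(P[...,1]<180)
    # loose bushing: bright top annulus
    v,u=np.mgrid[0:384,0:512]
    g=reg&(hsv[...,1]<60)&(hsv[...,2]>90)&(P[...,1]<-120)
    k,l,st,ce=cv2.connectedComponentsWithStats(g.astype(np.uint8))
    for i in range(1,k):
        if st[i,4]>15:
            m=(l==i)&(P[...,2]>28);q=P[m]
            x=cv2.minEnclosingCircle(np.argwhere(m)[:,::-1].astype(np.float32)) if m.sum()>3 else None
            print(n,"grey",st[i],ce[i],x,x and ray(c,*x[0],36).round(1),q.mean(0).round(1) if len(q) else "", P[l==i][:,2].max())
    # housing top
    m=reg&(P[...,2]>50)&(P[...,2]<63)&(hsv[...,1]<60)&(P[...,1]>-130)
    k,l,st,ce=cv2.connectedComponentsWithStats(m.astype(np.uint8));i=1+st[1:,4].argmax()
    px=np.argwhere(l==i)[:,::-1].astype(float)
    xy=np.array([ray(c,*p,56)[:2] for p in px],np.float32)
    r=cv2.minAreaRect(xy);print(n,"housing",r,cv2.boxPoints(r).round(1).tolist(),np.median(P[l==i][:,2]))
    red=reg&((hsv[...,0]<6)|(hsv[...,0]>174))&(hsv[...,1]>170)&(P[...,1]>-130)
    q=P[red];print(n,"red",len(q),q[:,2].max()); 
    mm=red&(P[...,2]>46); xy=np.array([ray(c,*p,51)[:2] for p in np.argwhere(mm)[:,::-1]],np.float32)
    r=cv2.minAreaRect(xy);print(n,"plate top",r,cv2.boxPoints(r).round(1).tolist())
    y=reg&(hsv[...,0]>18)&(hsv[...,0]<34)&(hsv[...,1]>120)&(hsv[...,2]>120)&(P[...,1]>-130)
    p=np.argwhere(y)[:,::-1].mean(0);print(n,"post",y.sum(),p,ray(c,*p,34).round(1),P[y].mean(0).round(1))
```

```text
top grey [  292    92    64   193 10389] [322.13350659 183.17874675] ((318.5, 199.5), 45.634517669677734) [ 584.2 -205.8   36. ] [ 572.8 -182.9   49. ] 65.79093016672186
top grey [345 257   5   5  20] [346.9  259.05] None None  6.4214224598486
top housing ((695.3269653320312, -38.70796203613281), (240.64451599121094, 172.0425262451172), 10.135659217834473) [[561.7000122070312, 24.799999237060547], [592.0, -144.60000610351562], [828.9000244140625, -102.19999694824219], [798.5999755859375, 67.0999984741211]] 56.69635973350239
top red 1055 1589.1732052129896
top plate top ((497.291748046875, -53.68122863769531), (103.21294403076172, 119.24674987792969), 25.939250946044922) [[424.79998779296875, -22.600000381469727], [477.0, -129.89999389648438], [569.7999877929688, -84.69999694824219], [517.5999755859375, 22.5]]
top post 12 [278.5 219.5] [516.1 -70.   34. ] [515.9 -69.9  35.6]
scene grey [  119   193   257   189 20362] [253.1310775  283.55191042] ((213.0, 244.0), 63.387794494628906) [ 587.2 -200.6   36. ] [ 603.  -165.8   43.6] 58.15060707504881
scene housing ((695.19677734375, -39.78157043457031), (239.5189666748047, 175.4964141845703), 10.06263256072998) [[561.9000244140625, 25.700000762939453], [592.5999755859375, -147.10000610351562], [828.4000244140625, -105.30000305175781], [797.7999877929688, 67.5]] 54.56638668581701
scene red 1361 52.232171854685475
scene plate top ((472.48577880859375, -67.24954223632812), (12.410003662109375, 126.01513671875), 10.12273120880127) [[455.29998779296875, -6.300000190734863], [477.5, -130.39999389648438], [489.70001220703125, -128.1999969482422], [467.5, -4.099999904632568]]
scene post 36 [217.27777778 200.5       ] [520.1 -75.3  34. ] [517.3 -71.8  28.6]
```

View pics/crop0.png

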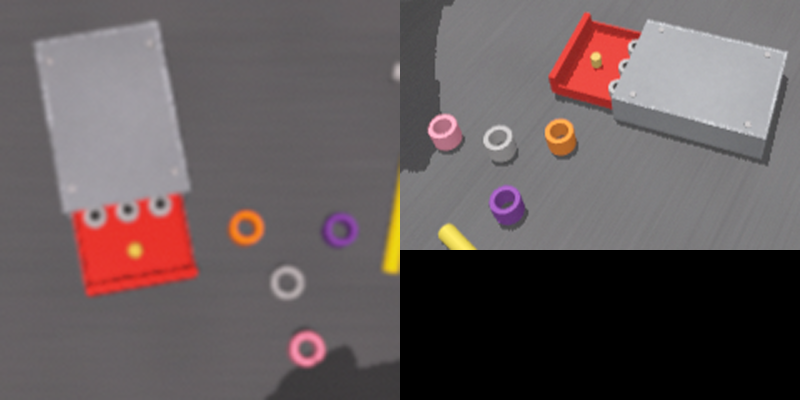

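Confirmed: the grey steel ring is alone at (340,233), and the coloured ones are the look-alikes. The housing yaw is about 10.1° and the tray is about 87 mm out. Next I hover over the bushing and refine with the wrist camera.

```bash
cat >> h.py <<'E'
yaw=np.radians(10.1); d=np.array([np.cos(yaw),np.sin(yaw),0]); l=np.array([-np.sin(yaw),np.cos(yaw),0])
F=np.array([577.2,-60.3,0])
def R(k=1): # tool down, y along lateral
    y=k*l; z=np.array([0,0,-1.]); return np.column_stack([np.cross(y,z),y,z])
def best():
    return R(KS)
KS=-1
E
python3 - <<'E'
from h import *
import pickle
t,s=pickle.load(open("c0.pkl","rb"))
w=t["image"][218:248,326:355];hsv=cv2.cvtColor(w,cv2.COLOR_BGR2HSV)
m=(hsv[...,2]>np.median(hsv[...,2])+35)&(hsv[...,1]<50)
(x,y),r=cv2.minEnclosingCircle(np.argwhere(m)[:,::-1].astype(np.float32))
b=ray(t,x+326,y+218,36);print(x+326,y+218,r,b)
q=read_state()["qpos"]
p=[b[0],b[1],200]
for k in(1,-1):
    for pp in (p,[b[0],b[1],8],[516.5,-70.5,20]):print(k,inverse_kinematics(pp,R(k)))
movep(p,R(-1)) if inverse_kinematics(p,R(-1)) is not None else movep(p,R(1))
c=camera("wrist");pickle.dump(c,open("w1.pkl","wb"));cv2.imwrite("pics/w1.png",c["image"])
print(read_state()["eef_pos"],read_state()["time"],c["cam_to_world"])
E
```

```text
339.5625 232.78125 6.726113796234131 [ 471.29995036 -274.0231592    36.        ]
1 [ 0.9658411   0.52644898 -0.75812691  1.81684893  0.43182253  0.97101645
  1.77240742]
1 [ 0.82587798  0.79872008 -0.57230541  1.92481875  0.71647453  0.63208823
  1.53810751]
1 [ 0.46036251  0.76127013 -0.60360312  1.98462102  0.73349823  0.62473533
  1.11325212]
-1 [ 0.45007542  0.43275734 -0.04298934  1.843571    0.02366751  0.86575436
 -0.99881292]
-1 [ 0.43050844  0.73520589 -0.01740816  1.94610154  0.02627644  0.46049805
 -1.00046206]
-1 [ 0.08965824  0.69100353 -0.09183555  2.00413689  0.13419919  0.45206439
 -1.49656635]
[ 470.82437645 -275.27800709  200.06008831] 1.4583 [[ 1.75129497e-01  9.50701194e-01  2.55923618e-01  5.35121459e+02]
 [-9.84545232e-01  1.68954092e-01  4.60999057e-02 -2.63814676e+02]
 [ 5.87892891e-04 -2.60041832e-01  9.65597173e-01  3.43458486e+02]
 [ 0.00000000e+00  0.00000000e+00  0.00000000e+00  1.00000000e+00]]
```

View pics/w1.png

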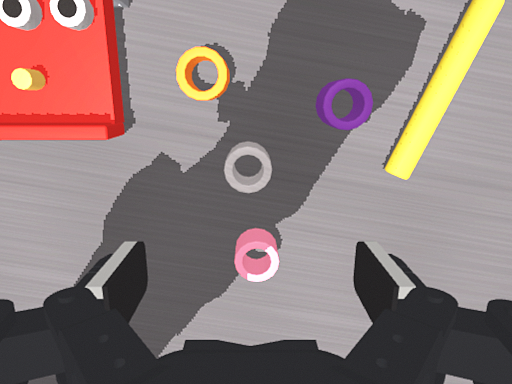

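Wrist view: the steel ring is at (247,166), pink at (257,255), orange at (203,73), purple at (345,103), with the post at (28,78). The finger path to the steel ring is free. I'll refine using the top-rim pixels and the depth.

```bash
cat >> h.py <<'E'
def rim(c,near,h,tol=4,rad=32):
    P=cloud(c);m=(abs(P[...,2]-h)<tol)&(np.hypot(P[...,0]-near[0],P[...,1]-near[1])<rad)
    q=np.array([ray(c,*p,h)[:2] for p in np.argwhere(m)[:,::-1]],np.float32)
    if len(q)<5:return None
    return cv2.minEnclosingCircle(q),q.mean(0),len(q)
E
python3 - <<'E'
from h import *
import pickle
c=pickle.load(open("w1.pkl","rb"));t,s=pickle.load(open("c0.pkl","rb"))
print(rim(c,(471,-274),36),rim(t,(471,-274),36),rim(s,(471,-274),36))
g=c["image"][135:200,215:280];P=cloud(c)[135:200,215:280]
print(P[...,2].max(),world(c,247,147),world(c,230,166))
hsv=cv2.cvtColor(c["image"],cv2.COLOR_BGR2HSV)
y=(hsv[...,0]>18)&(hsv[...,0]<34)&(hsv[...,1]>90);y[:,120:]=0;y[120:]=0
m=y&(abs(cloud(c)[...,2]-34)<3);p=np.argwhere(m)[:,::-1].mean(0);print("post",m.sum(),p,ray(c,*p,34))
E
```

```text
(((471.4638977050781, -273.3700256347656), 21.9652099609375), array([ 471.71265, -273.2839 ], dtype=float32), 1084) (((470.73974609375, -273.8105163574219), 21.897554397583008), array([ 470.68915, -272.65692], dtype=float32), 63) (((472.9171142578125, -273.5081787109375), 22.099964141845703), array([ 472.41476, -274.25955], dtype=float32), 121)
343.4584859673842 [ 491.44287062 -268.9666976    36.08466827] [ 471.91310868 -256.83272146   36.62950571]
post 79 [27.64556962 79.20253165] [515.50273011 -74.82640508  34.        ]
```

Run:
```python
from h import *
import pickle
movel([471.5,-273.5,60],R(-1)); print(read_state()["eef_pos"])
print(movel([471.5,-273.5,8],max_speed=60,guard=8)); print(read_state()["eef_pos"])
clamp();s=read_state();print(s["finger_gap"],s["gripper_force"],s["eef_pos"],s["ft_force"])
movel([471.5,-273.5,130]);s=read_state();print(s["finger_gap"],s["gripper_force"],s["eef_pos"],s["ft_force"])
# hover short of the post so that the wrist camera sees it
h=np.array([516,-71.5,0])-60*d
movel([h[0],h[1],140]);wait(.2)
c=camera("wrist");t=camera("top");pickle.dump((c,t),open("w2.pkl","wb"));cv2.imwrite("pics/w2.png",c["image"]);print(read_state()["eef_pos"],read_state()["time"])
for n,c in(("w",c),("t",t)):
    hsv=cv2.cvtColor(c["image"],cv2.COLOR_BGR2HSV);P=cloud(c)
    m=(hsv[...,0]>18)&(hsv[...,0]<34)&(hsv[...,1]>90)&(abs(P[...,2]-34)<4)&(abs(P[...,0]-516)<30)&(abs(P[...,1]+71)<30)
    if m.sum():
        q=np.array([ray(c,*p,34)[:2] for p in np.argwhere(m)[:,::-1]],np.float32);print(n,m.sum(),cv2.minEnclosingCircle(q),q.mean(0))
```

```text
[ 471.86525242 -273.80690165   60.71090393]
False
[ 471.6825572  -273.62504487    8.28773824]
42.14414856565311 59.87414276227355 [ 471.67084956 -273.56110256    8.54279737] [-2.17043788  1.47337527 10.78477167]
41.877238683867425 60.906247068196535 [ 471.05705544 -273.26681076  129.23151059] [-0.26707027 -0.17311759 -3.17937326]
[456.8951662  -82.31023275 139.94712983] 6.75
w 193 ((515.2501220703125, -69.2250747680664), 8.591830253601074) [514.8959 -72.3514]
```

View pics/w2.png

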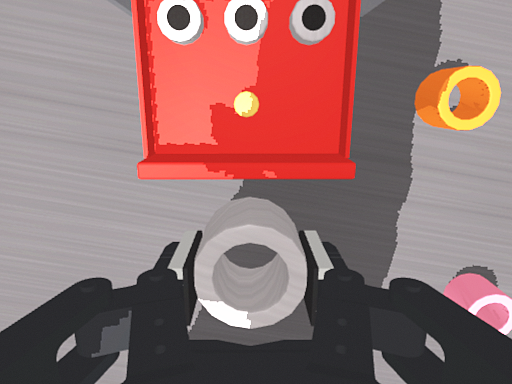

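The wrist view shows the ring held upright at (250,265), with the post top at (246,103). The plate's ends are at x=137 and 355.

Run:
```python
from h import *
import pickle
c,t=pickle.load(open("w2.pkl","rb"))
hsv=cv2.cvtColor(c["image"],cv2.COLOR_BGR2HSV)
m=((hsv[...,0]>18)&(hsv[...,0]<36)&(hsv[...,1]>60))[80:130,220:270]
q=np.argwhere(m)[:,::-1]+[220,80];print(q.min(0),q.max(0))
(x,y),r=cv2.minEnclosingCircle(q.astype(np.float32))
print(x,y,r,world(c,246,102),ray(c,246,102,34))
p=ray(c,246,102,34)[:2]; rel=p-F[:2]; print("along",rel@d[:2],"lat",rel@l[:2])
pl=[ray(c,137,165,51),ray(c,355,165,51)];mid=(pl[0]+pl[1])/2-F;print(pl,"plate lat",mid@l,"along",mid@d)
# held ring, seen now
print(rim(c,(457,-82),139.9-8+36,4,32))
```

```text
[234  91] [258 116]
245.5 103.58333587646484 12.67251968383789 [516.58146391 -69.14845532  33.15844656] [516.59669898 -69.1554182   34.        ]
along -61.2170882723019 lat 1.9096151113491295
[array([462.80362842,  -3.2595326 ,  51.        ]), array([ 488.87155762, -149.7027835 ,   51.        ])] plate lat 1.8451919013138038 along -102.62924871771591
(((461.2336730957031, -81.30271911621094), 32.166038513183594), array([458.55405, -82.29685], dtype=float32), 6961)
```

Run:
```python
from h import *
import pickle
T=np.array([516.4,-69.8])
movel([*T,80],R(-1),max_speed=120);wait(.2);e=read_state()["eef_pos"];print(e)
T2=T+(T-e[:2])
g=movel([*T2,21.5],max_speed=50,guard=5);s=read_state();print(g,s["eef_pos"],s["ft_force"])
if not g or s["eef_pos"][2]<24:
    open_gripper();wait(.2)
    movel([*T2,150],max_speed=150)
    h=T-60*d[:2];movel([*h,160])
c=camera("wrist");t=camera("top");pickle.dump((c,t),open("w3.pkl","wb"));cv2.imwrite("pics/w3.png",c["image"]);print(read_state()["eef_pos"],read_state()["time"])
print(rim(c,T,48,3),rim(c,T,34,3,12))
```

```text
[516.36565079 -69.98164854  80.54766565]
False [516.62167237 -69.67562973  21.77649004] [-0.94424876 -0.3914015  -2.3421202 ]
[458.23203281 -80.04753687 159.75543016] 11.4917
(((516.25732421875, -70.08155059814453), 21.771961212158203), array([516.6475 , -70.00719], dtype=float32), 1760) (((515.1539916992188, -69.73094177246094), 8.787379264831543), array([515.259  , -69.75282], dtype=float32), 431)
```

View pics/w3.png

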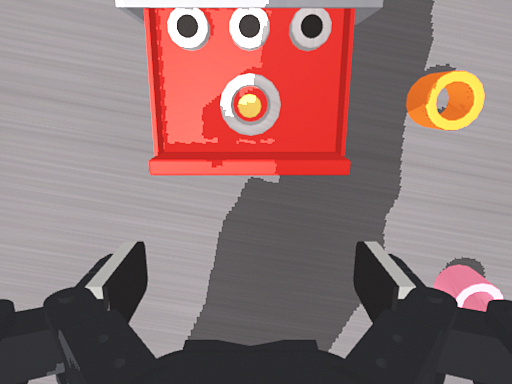

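The ring is seated on the post: its rim is 48 mm up and centred on (516,-70). Now I push the tray with closed fingers.

```bash
cat >> h.py <<'E'
def A(a,z,lat=1.3): return F+a*d+lat*l+np.array([0,0,z])
E
python3 - <<'E'
from h import *
import pickle
clamp()
movel(A(-145,160),R(-1)); movel(A(-145,20),max_speed=120);wait(.3)
s=read_state();f0=s["ft_force"];print("f0",f0,s["eef_pos"],s["finger_gap"])
g=movel(A(-77,20),max_speed=30,guard=6);s=read_state();print(g,(s["eef_pos"]-F)@d,s["ft_force"]-f0)
if not g:
    g=movel(A(-15,20),max_speed=12,guard=10.5);s=read_state();print(g,(s["eef_pos"]-F)@d,s["ft_force"]-f0)
    wait(.1);s=read_state();print((s["eef_pos"]-F)@d,s["ft_force"]-f0)
    a=(s["eef_pos"]-F)@d
    movel(A(a-40,20),max_speed=40);wait(.3)
    print("after",read_state()["ft_force"]-f0)
    movel(A(a-60,160))
c=camera("wrist");t=camera("top");pickle.dump((c,t),open("w4.pkl","wb"));cv2.imwrite("pics/w4.png",c["image"]);print(read_state()["time"])
E
```

```text
f0 [0.44430529 0.81327212 0.06368174] [434.39776101 -84.49013505  20.27134123] -0.12290193988505634
False -77.00633988600102 [-1.58880638 -0.38553654 -0.21749703]
True -38.90803359611097 [-4.27066533 -2.59959164  3.57252159]
-39.49078767684823 [-4.51668187 -1.18028987  2.79686224]
after [ 0.07749506 -0.41246868 -0.56252234]
22.3917
```

View pics/w4.png

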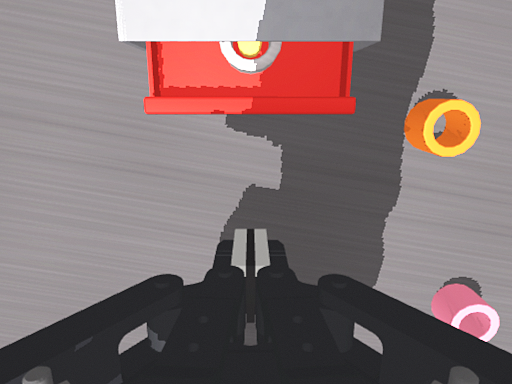

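The tray now stands partly out: the plate is at rows 97–113, with the ring just under the housing edge at (250,50). I'll measure how far out it is.

```bash
cat >> h.py <<'E'
def joint(c):
    P=cloud(c);hsv=cv2.cvtColor(c["image"],cv2.COLOR_BGR2HSV)
    red=((hsv[...,0]<6)|(hsv[...,0]>174))&(hsv[...,1]>150)&(abs(P[...,2]-51)<3)
    red&=(np.abs((P-F)@l)<85)
    q=np.array([ray(c,*p,51) for p in np.argwhere(red)[:,::-1]])-F
    a=q@d; return -np.percentile(a,[2,50,98])-[24,18,12], np.percentile(q@l,[1,99])
E
python3 - <<'E'
from h import *
import pickle
for f in("w2","w3","w4"):
    c,t=pickle.load(open(f+".pkl","rb"));print(f,joint(c))
E
```

```text
w2 (array([87.73916638, 88.11063103, 88.55072458]), array([-71.06184074,  74.48652873]))
w3 (array([87.73470921, 88.34523103, 88.33352286]), array([-71.07752963,  74.21012776]))
w4 (array([22.7450093 , 23.20240656, 23.72985269]), array([-71.06321898,  74.57012303]))
```

The guard tripped early on a transient, with steady force only about 4.6 N, so the tray sprang back to 23 mm and the rest is at about -3 mm. I'll push again in short settled steps, stopping on the steady force.

Run:
```python
from h import *
import pickle
a=-85
movel(A(a,20),max_speed=150);wait(.3)
s=read_state();f0=s["ft_force"]
pr=lambda:-np.mean([(wait(.02),(read_state()["ft_force"]-f0)@d)[1] for _ in range(4)])
movel(A(-62,20),max_speed=40,guard=9);f=pr();a=-62;log=[]
while f<9.8 and a<-10:
    st=4 if a<-42 else (1.5 if f<6.8 else .6)
    a+=st;g=movel(A(a,20),max_speed=12 if st>1 else 6,guard=9);f=pr()
    s=read_state();log.append((round(a,1),round((s["eef_pos"]-F)@d,1),round(f,1),g))
    if s["time"]>45:break
print(log)
a=(s["eef_pos"]-F)@d
movel(A(a-30,20),max_speed=40);wait(.3)
movel(A(a-40,160))
wait(.2)
c=camera("wrist");t=camera("top");pickle.dump((c,t),open("w5.pkl","wb"));cv2.imwrite("pics/w5.png",c["image"])
print(joint(c),read_state()["time"])
```

```text
[(-58, np.float64(-58.1), np.float64(-0.7), False), (-54, np.float64(-54.1), np.float64(1.8), False), (-50, np.float64(-50.0), np.float64(2.2), False), (-46, np.float64(-45.9), np.float64(2.7), False), (-42, np.float64(-42.1), np.float64(3.6), False), (-40.5, np.float64(-40.6), np.float64(4.0), False), (-39.0, np.float64(-39.1), np.float64(4.0), False), (-37.5, np.float64(-37.6), np.float64(4.7), False), (-36.0, np.float64(-36.2), np.float64(4.9), False), (-34.5, np.float64(-34.7), np.float64(5.0), False), (-33.0, np.float64(-33.3), np.float64(5.8), False), (-31.5, np.float64(-32.0), np.float64(6.5), False), (-30.0, np.float64(-30.6), np.float64(7.4), False), (-29.4, np.float64(-30.1), np.float64(7.7), False), (-28.8, np.float64(-29.6), np.float64(7.9), False), (-28.2, np.float64(-28.9), np.float64(7.5), False), (-27.6, np.float64(-28.3), np.float64(8.1), False), (-27.0, np.float64(-27.3), np.float64(5.5), False), (-25.5, np.float64(-25.6), np.float64(4.2), False), (-24.0, np.float64(-24.1), np.float64(4.2), False), (-22.5, np.float64(-23.4), np.float64(9.4), False), (-21.9, np.float64(-23.1), np.float64(11.0), False)]
(array([-4.48335015, -4.13424495, -3.71051147]), array([-71.06587506,  74.54505542])) 35.6
```

View pics/w5.png

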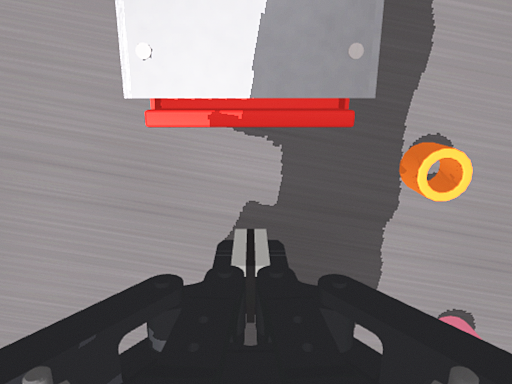

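The push reached the springy stop at 11 N, and the tray now rests at -4 mm, which is 27 mm further in than the spring-back position. That fits a latched tray. I'll check that it holds, then hand in.

Run:
```python
from h import *
import pickle
wait(1.0)
c=camera("wrist");j=joint(c);print(j)
t=camera("top");t0,_=pickle.load(open("c0.pkl","rb"))
df=cv2.absdiff(t["image"],t0["image"])
for n,(u,v) in dict(can=(167,215),bowl=(138,179),hammer=(385,200),orange=(323,211),purple=(361,212),pink=(348,259)).items():print(n,df[v-10:v+10,u-10:u+10].mean().round(1))
if abs(j[0][1]+4.1)<1.5: print(finish_job(),read_state()["time"])
```

```text
(array([-4.11529283, -3.78216393, -3.37879043]), array([-71.08189822,  74.58008317]))
can 2.3
bowl 3.1
hammer 2.2
orange 7.4
purple 1.9
pink 7.8
the job is handed in; nothing more can be done
the job is handed in; nothing more can be done
```

The steel bushing is on the post and the tray is latched: it rests at about -4 mm, held there for over a second with the hand away, and the job is handed in. The first push stopped too early and the tray sprang back to 23 mm; the second, peaking at about 11 N, latched it, and the can, hammer and bowl look unmoved in the top view.

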